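Clear the bite plate and hold the upper cast over the lower one

TASK

Take the bite plate off the lower dental cast, lay it in the open drawer and slide the drawer fully shut. Then lift the full upper cast (the one with the block on top) over the things in between and hold it level above the lower cast, arch over arch with front teeth over front teeth and a gap of about 7 mm between the teeth, so the bite can be checked: the casts must never touch, and nothing else on the bench is to be pushed about. Finish holding it there, still and in the gripper; do not set it down or let go.

Things in the scene. Friction and masses are not known exactly. Their poses are not given: they have to be found in the camera images.
- plate_grip (a point): grip point of the bite plate: a grey resin D-shaped plate (51 x 58 mm, 6 mm thick) with an upright fin in its middle, 34 mm along its x, 11 mm wide along its y, top 40 mm above the plate's underside. It rests on the lower cast, fin up. The point lies on the fin, 28 mm above the underside, 12 mm below the top; z up. 50 g, loose
- upper_grip (a point): grip point of the upper cast: white plaster, teeth down, full U of teeth, D-shaped base 59 x 64 mm; on top a mounting block 40 (x) by 34 mm (y) from 30 to 74 mm above the tooth tips. The point is in the block, 52 mm above the tooth tips, 22 mm below the block's top, over the middle of the arch. x points to the front teeth (round end), z up. About 0.2 kg, loose; pinch the block across y
- lower_bite (a point): bite centre of the lower cast: matching white plaster cast, teeth up, in a fixed steel holder (95 x 85 mm). The point is at the middle of its arch, level with the tooth tips, 54 mm above the table. x points to its front teeth (round end), z up. When the casts match, the upper cast's grip point is straight above this point, both x axes the same way
- drawer_spot (a point): a point on the drawer's floor, on its mid line, 54 mm behind the inside of its front wall, always in the open part; moves with the drawer. x points inward (the way it shuts), z up. Drawer: 118 mm wide inside, side walls 47 mm high. Cabinet: 160 mm wide, 240 mm deep, 85 mm high, fixed; about 50 mm of height over the drawer's floor
- cab_drawer0_handle (a point): middle of the drawer's bar handle: a steel bar 80 mm long along y, about 47 mm above the table, 35 mm out from the drawer's front face; it moves with the drawer; x points inward (the way the drawer shuts)
- cab_drawer0 (a joint): how far the drawer is pulled out, in m: 0 is fully shut, 0.166 fully out; it slides with a few newtons and stays where it is left
- quad: a small one-sided plaster cast with a straight row of five teeth, 46 x 26 x 33 mm, no block on top; a bystander beside the upper cast. Origin at the centre of its underside
- rack: a plain light wooden bar 260 x 40 x 50 mm lying along x between the upper cast and the lower cast; a bystander. Origin at the centre of its underside
- jar1: a small lidded glass jar, 36 mm across, 26 mm high; a bystander. Origin at the centre of its underside
- jar2: another small lidded glass jar, 36 mm across, 26 mm high; a bystander. Origin at the centre of its underside
- dropper: a slim white bottle, 24 mm across, 65 mm high; a bystander. Origin at the centre of its underside
- tube: a purple brush tube standing upright, 38 mm across, 130 mm high; a bystander. Origin at the centre of its underside
- brush: a brush lying flat, 150 mm long; a bystander. Origin at its underside, near the middle; x along it
- upper_front (a point): point on the upper cast at the tips of its front teeth: 25 mm along x from the middle of the arch and 52 mm below the grip point
- upper: the upper cast itself; origin at the middle of the arch, level with the tips of its teeth (52 mm below the grip point)
- lower: the lower cast with its holder, fixed; origin under the holder at table height, 54 mm below the bite centre
- plate: the bite plate itself; origin at the middle of its underside (28 mm below its grip point)

How it is judged:
By the outcome, as a careful person would: the job done as asked, in the order asked, and still so for the second after the job is handed in, while the arm keeps its last pose, push and grip.
It also fails if it takes over 69 s, if anything falls off the work surface, if the arm or the gripper's body presses on something with over 40 N, if the wrist force passes 120 N, or if a joint passes its speed limit or range.

ROBOT

A 6-joint arm with a two-finger parallel gripper is mounted at the origin on the work surface. World frame = base frame: x ahead of the robot, y to its left, z up, the work surface at z = 0. Lengths are in m, angles in rad, forces in N, time in s.
With the tool pointing down it reaches from about 0.275 to 0.85 m from the base axis. Payload 5.2 kg.
Tool frame: the origin (TCP) lies at the very end of the fingers, on their centre line; the grasp point (between the pads) lies 19 mm behind it; z points along the fingers, y is the direction in which the jaws open and shut (so a half turn about z gives the same grasp; the last joint's range is limited). The gripper opens to 85 mm and grips with 20 to 120 N. Pads are 22 mm wide; open, the fingers measure 114 mm over their backs; the gripper's body (76 mm by 85 mm) begins 54 mm behind the grasp point. The pads swing forward as they close: fully open they stand 13 mm farther back than shut.
Start: joints at [1.1, 0.259, 1.535, -0, 1.348, -0.203], TCP at [0.146, 0.53, 0.231] pointing down, gripper open.
Joint ranges: [-3.14, 3.14], [-0.91, 2.08], [0.19, 2.58], [-1.22, 4.36], [0.22, 2.71], [-3.12, 3.12]. Speed limits (rad/s): [2.57, 2.57, 3.14, 3.14, 3.14, 3.14].

INTERFACE

Orientations are given as a rotation vector (axis times angle).
In Python, from rig import robot gives the robot as it stands. The module is installed in compiled form; this text tells all that it offers.
- The arm moves only by the tool drive_tool, never from a script. Its argument "deltas" is a list of rows, each a list of 5 numbers: the shift along the world's x, y, z in m, then the turn about the world's z in rad, then the opening, from 0 (shut) to 1 (fully open). A call has 1 to 20 rows; each row is the pose to reach, as a shift and turn from the pose commanded when the call began; what a row does not reach only later rows make up. A row lasts 1/8 s, in which the tool goes at most 62.5 mm and 10.7 degrees, less where a joint would pass 70% of its speed; a pose out of reach is approached as far as the arm can. A call with a gripper value outside its range is refused whole. The fingers move at their own pace and stop on an object; the grip force is fixed at half the most. Time passes only in rows, so rows that repeat a pose let the fingers close. It gives the time, the measured TCP pose, the force and the opening at its end, in the units of the state.
- robot.read_state(): the state, without advancing time (a new reading comes with each control period).
- robot.get_image(name): name is "scene" or "side" or "wrist"; returns a dict with "color" (384x512x3 uint8, red, green, blue), "depth" (384x512 float32, m along the optical axis (not along the pixel's ray), 0 where there is no reading), "vertical_fov" (degrees; the focal length in pixels is half the picture's height over the tangent of half this angle, whatever the lens; pixels are square), "cx", "cy" (the principal point, pixels), "origin" and "attitude" of the camera in the world; the wrist camera has in their place "tool_from_camera" (4x4, takes a point from camera to tool coordinates, whose origin is the TCP and whose axes are the flange's). Camera axes: x right, y up, looking along -z (the intrinsics and any distortion apply to the point x, -y, -z); pixel columns grow to the right and rows downward; lengths in m; the calibration is good to about 2 mm. A picture is of the moment at which its call begins: read the wrist's pose just before it.
- robot.hand_in(): hands the job in, once; it reports no verdict.
The state is a dict: "clock": time; "q": joint angles; "joint_vel": joint speeds; "joint_torque": joint torques, N m; "ee_pos": TCP position; "ee_rot": TCP orientation; "wrist_force": force on the tool from outside, world axes, zero at the start; "ft_torque": the same for the moment, N m; "finger_gap": opening from 0.0 (shut) to 1.0 (fully open).
Only numpy, scipy, OpenCV 4.12 (cv2) and the standard library are available. Lean on these libraries where they do the work, as an engineer would, in place of code of your own. Each camera call takes 0.05 s, during which the arm holds its last target.

## Working session

There is one attempt and no reset: what is moved stays moved. The work goes in short steps, Python scripts to look and compute and a tool call to move; the robot and the scene stay as the last step left them, time stands still between calls to the robot, and variables do not carry over. Pictures are saved under pics/ and viewed, and the job is handed in when it is done.

Besides the shell and the picture viewer there is one more tool, called after "Emit:" by a JSON object that holds its "name" and its "arguments". drive_tool: Moves the arm, as the interface text tells. Its arguments: {"type":"object","properties":{"deltas":{"type":"array","items":{"type":"array","items":{"type":"number"}}}},"required":["deltas"]}

```bash
mkdir -p pics; cat > h.py <<'E'
import numpy as np, cv2
from rig import robot
from scipy.spatial.transform import Rotation as R
def grab(n,tag):
    s=robot.read_state(); im=robot.get_image(n)
    cv2.imwrite(f'pics/{tag}.png',im['color'][:,:,::-1])
    im['s']=s
    if n=='wrist':
        T=np.eye(4);T[:3,:3]=R.from_rotvec(s['ee_rot']).as_matrix();T[:3,3]=s['ee_pos'];T=T@np.array(im['tool_from_camera'])
    else:
        T=np.eye(4);a=np.array(im['attitude']);T[:3,:3]=a if a.shape==(3,3) else R.from_rotvec(a).as_matrix();T[:3,3]=im['origin']
    im['T']=T
    np.save(f'pics/{tag}.npy',cloud(im))
    return im
def cloud(im):
    d=im['depth'];H,W=d.shape;f=H/2/np.tan(np.radians(im['vertical_fov'])/2)
    u,v=np.meshgrid(np.arange(W),np.arange(H))
    p=np.stack([(u-im['cx'])/f*d,-(v-im['cy'])/f*d,-d],-1)
    w=p@im['T'][:3,:3].T+im['T'][:3,3]; w[d==0]=np.nan
    return w
E
python3 - <<'E'
from h import *
for n in ['scene','side','wrist']:
    im=grab(n,n+'0'); print(n,{k:v for k,v in im.items() if k not in('color','depth','s')})
print(im['s'])
E
```

```text
scene {'vertical_fov': 44.520766101410686, 'cx': 255.95939249904438, 'cy': 192.46000030729422, 'origin': array([0.96597871, 0.79469599, 0.86036402]), 'attitude': array([0.26199945, 1.08975645, 2.42902382]), 'T': array([[-0.87500962, -0.33281548,  0.35155658,  0.96597871],
       [ 0.48387789, -0.57900552,  0.65621246,  0.79469599],
       [-0.01484447,  0.74430267,  0.66767745,  0.86036402],
       [ 0.        ,  0.        ,  0.        ,  1.        ]])}
side {'vertical_fov': 48.05269695562476, 'cx': 253.02680007906946, 'cy': 190.35817682344728, 'origin': array([ 0.01253711, -0.553381  ,  0.63684955]), 'attitude': array([ 0.91632336, -0.37128098, -0.76234535]), 'T': array([[ 0.68482664,  0.43004989, -0.58827677,  0.01253711],
       [-0.72830645,  0.37720192, -0.57209128, -0.553381  ],
       [-0.02412867,  0.82022911,  0.57152603,  0.63684955],
       [ 0.        ,  0.        ,  0.        ,  1.        ]])}
wrist {'vertical_fov': 68.37345708311972, 'cx': 258.99453941191865, 'cy': 192.42639541601554, 'tool_from_camera': array([[ 5.92067689e-04,  9.65407493e-01,  2.60745130e-01,
       
[... 488 characters left out ...]
        ,  0.        ,  1.        ]])}
{'clock': 0.1, 'q': array([ 1.10021295e+00,  2.59298644e-01,  1.53596915e+00, -3.80604342e-06,
        1.34801936e+00, -2.02806522e-01]), 'joint_vel': array([-0.00081238, -0.00320366, -0.00237084, -0.00064023,  0.00041298,
        0.00203208]), 'joint_torque': array([ 1.28064348e-03, -4.46975183e+01, -2.91244715e+01, -3.56701439e-04,
        6.24521374e-03, -4.01040506e-05]), 'ee_pos': array([0.14528449, 0.52996905, 0.23054429]), 'ee_rot': array([-4.19291625e-01, -3.11292428e+00,  2.51374125e-03]), 'wrist_force': array([-0.61234716,  0.20114867, -0.89240905]), 'ft_torque': array([-0.00220056, -0.03758596, -0.05511763]), 'finger_gap': 0.9980822631900405}
```

View pics/scene0.png

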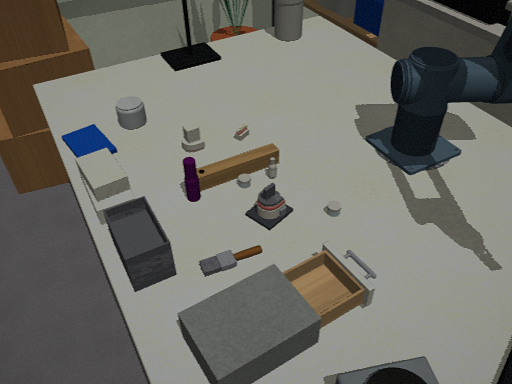

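View pics/side0.png

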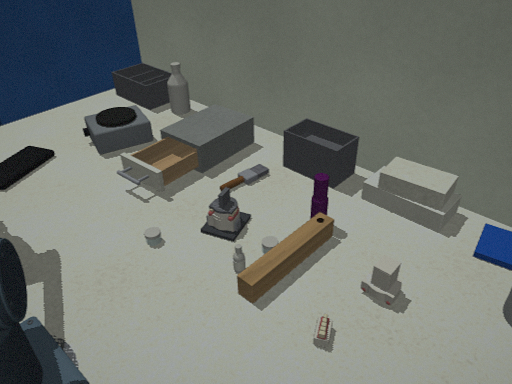

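View pics/wrist0.png

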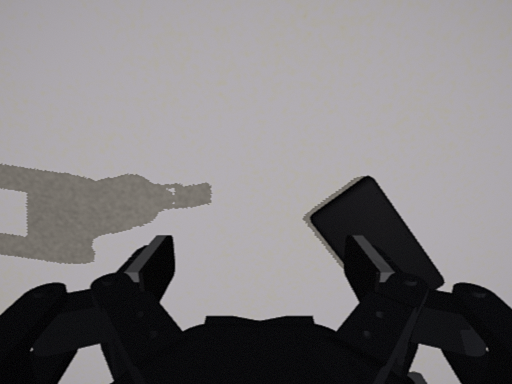

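The scene view shows the upper cast at about (192,138), the quad at (242,132), the rack between, the lower cast with its plate at (270,207), and the open drawer at (325,285) with its handle at (362,263). Next I'll merge the depth clouds into a top-down map.

```bash
python3 - <<'E'
from h import *
A=np.load('pics/scene0.npy');B=np.load('pics/side0.npy')
for n,P in(('scene',A),('side',B)):
    for (u,v) in ([(192,128),(242,131),(270,190),(270,205),(325,285),(362,263),(334,208),(245,180),(272,165),(190,165),(270,215)] if n=='scene' else [(388,272),(322,325),(224,195),(224,215),(165,160),(145,182),(152,235),(270,243),(238,255),(321,180)]):
        print(n,u,v,np.round(P[v,u],3))
# top-down: x 0.2..0.9 up, y -0.5..0.5
def top(P,C,fn,res=0.00125,x0=.2,x1=.85,y0=-.35,y1=.45):
    W=int((y1-y0)/res);H=int((x1-x0)/res)
    img=np.zeros((H,W,3),np.uint8);hz=np.full((H,W),-1.)
    p=P.reshape(-1,3);c=C.reshape(-1,3);k=np.isfinite(p).all(1)&(p[:,2]<.2);p=p[k];c=c[k]
    o=np.argsort(p[:,2]);p=p[o];c=c[o]
    r=((x1-p[:,0])/res).astype(int);q=((y1-p[:,1])/res).astype(int);k=(r>=0)&(r<H-1)&(q>=0)&(q<W-1)
    for dr in(0,1):
        for dq in (0,1): img[r[k]+dr,q[k]+dq]=c[k]
    cv2.imwrite(fn,img)
top(A,cv2.imread('pics/scene0.png'),'pics/topA.png');top(B,cv2.imread('pics/side0.png'),'pics/topB.png')
E
```

```text
scene 192 128 [ 0.579 -0.321  0.076]
scene 242 131 [ 0.424 -0.302  0.023]
scene 270 190 [0.524 0.044 0.087]
scene 270 205 [0.535 0.064 0.057]
scene 325 285 [0.541 0.312 0.023]
scene 362 263 [0.453 0.323 0.056]
scene 334 208 [0.382 0.127 0.026]
scene 245 180 [ 0.529 -0.083  0.028]
scene 272 165 [ 0.445 -0.081  0.048]
scene 190 165 [ 0.674 -0.099  0.127]
scene 270 215 [0.537 0.066 0.025]
side 388 272 [ 0.565 -0.345  0.074]
side 322 325 [ 0.422 -0.308  0.033]
side 224 195 [0.52 0.03 0.09]
side 224 215 [0.509 0.022 0.045]
side 165 160 [0.591 0.35  0.022]
side 145 182 [0.489 0.301 0.021]
side 152 235 [0.372 0.107 0.026]
side 270 243 [ 0.524 -0.101  0.025]
side 238 255 [ 0.439 -0.092  0.045]
side 321 180 [ 0.66  -0.127  0.128]
```

View pics/topA.png

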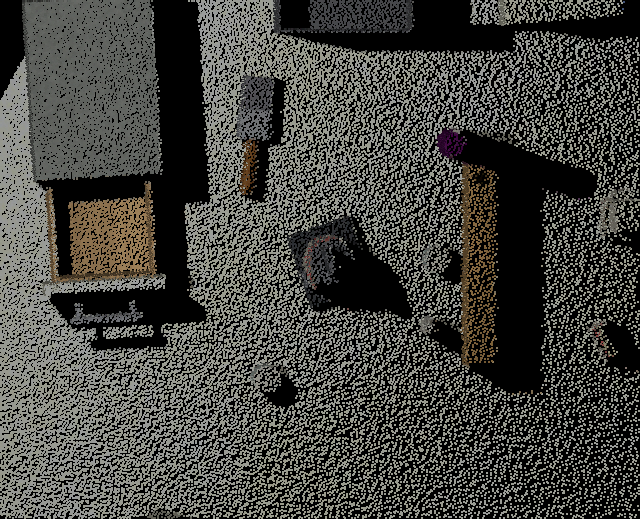

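View pics/topB.png

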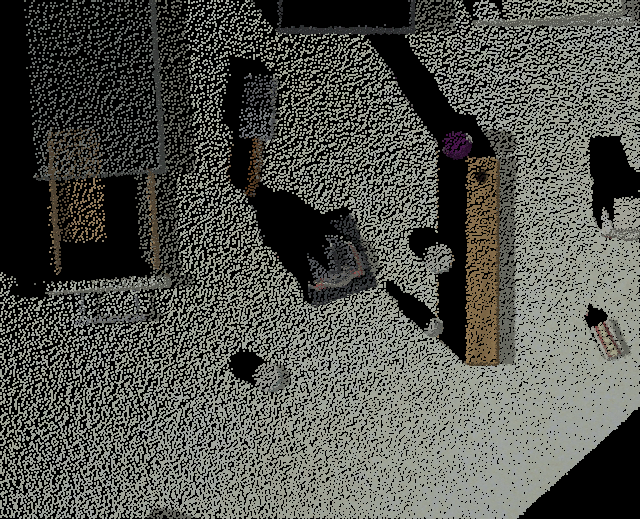

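Emit:
{"name": "drive_tool", "arguments": {"deltas": [[0.05,-0.03,0.02,0,1],[0.1,-0.055,0.04,0,1],[0.15,-0.08,0.06,0,1],[0.2,-0.11,0.06,0,1],[0.25,-0.135,0.06,0,1],[0.3,-0.16,0.06,0,1],[0.35,-0.185,0.06,0,1],[0.38,-0.2,0.06,0,1],[0.39,-0.21,0.06,0,1],[0.39,-0.21,0.06,0,1],[0.39,-0.21,0.06,0,1]]}}

```text
clock: 1.52
ee_pos: [0.5342, 0.3213, 0.2915]
ee_rot: [-0.417, -3.113, -0.001]
wrist_force: [0.8, 0.4, -0.5]
finger_gap: 1.0
```

```bash
python3 - <<'E'
from h import *
im=grab('wrist','wdr');print(im['s'])
E
```

```text
{'clock': 1.525, 'q': array([ 3.62436086e-01,  3.63561685e-01,  1.24312085e+00,  5.70509134e-04,
        1.53521583e+00, -9.41812944e-01]), 'joint_vel': array([ 0.00807436, -0.00324898, -0.00190074, -0.00329864, -0.00140848,
       -0.00134561]), 'joint_torque': array([-7.58516584e-01, -5.16179252e+01, -3.06244898e+01, -5.64128137e-02,
       -2.57680204e-02, -7.71811865e-04]), 'ee_pos': array([0.53418849, 0.32127124, 0.29152776]), 'ee_rot': array([-4.17413108e-01, -3.11319403e+00, -5.59270178e-04]), 'wrist_force': array([ 0.82903501,  0.3880823 , -0.46471453]), 'ft_torque': array([-0.0204667 ,  0.02229996,  0.02224832]), 'finger_gap': 0.99981528360499}
```

View pics/wdr.png

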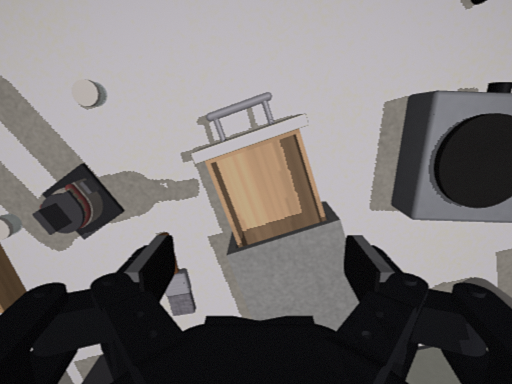

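Emit:
{"name": "drive_tool", "arguments": {"deltas": [[0,-0.05,0,0,1],[0,-0.1,0,0,1],[0,-0.15,0,0,1],[0,-0.2,0,0,1],[0,-0.25,-0.02,0,1],[0,-0.28,-0.04,0,1],[0,-0.28,-0.04,0,1],[0,-0.28,-0.04,0,1]]}}

```text
clock: 2.58
ee_pos: [0.5355, 0.0417, 0.2522]
ee_rot: [0.418, 3.113, 0.001]
wrist_force: [0.6, -0.6, 0.5]
finger_gap: 1.0
```

```bash
python3 - <<'E'
from h import *
im=grab('wrist','wlow');print(im['s'])
E
```

```text
{'clock': 2.575, 'q': array([-1.30497912e-01,  2.21340690e-01,  1.53245120e+00,  7.48920526e-04,
        1.38675971e+00, -1.43457633e+00]), 'joint_vel': array([ 0.01337843, -0.0017721 , -0.0158938 , -0.00199105, -0.00146408,
       -0.00335963]), 'joint_torque': array([-8.12504645e-01, -4.21134388e+01, -2.89284164e+01, -7.60562019e-02,
        4.93903372e-04, -7.71288498e-03]), 'ee_pos': array([0.53550724, 0.04173122, 0.25216467]), 'ee_rot': array([4.17793310e-01, 3.11263956e+00, 1.16093756e-03]), 'wrist_force': array([ 0.59101627, -0.58660798,  0.48660557]), 'ft_torque': array([ 0.04000096, -0.05074542,  0.00078361]), 'finger_gap': 0.9997420976929711}
```

View pics/wlow.png

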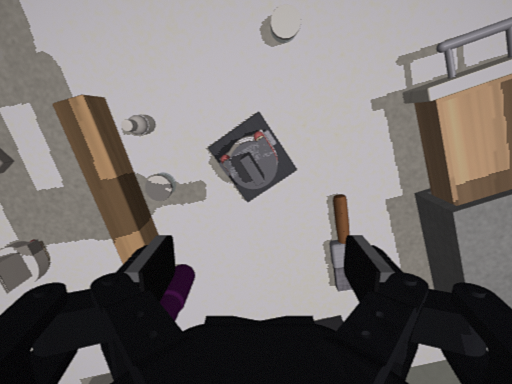

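Wrist view shows the lower cast holder with corners (208,150), (258,113), (297,170), (250,202), the fin at (250,163), and red gums up-left. I'll fit the shapes from the clouds.

```bash
python3 - <<'E'
from h import *
def box(p,m): 
    r=cv2.minAreaRect((p[:,:2]*1000).astype(np.float32)); return np.round(r[0],1),np.round(r[1],1),round(r[2],1)
for n in ['wlow','wdr','scene0','side0']:
    P=np.load(f'pics/{n}.npy').reshape(-1,3);P=P[np.isfinite(P).all(1)]
    c=P[(np.hypot(P[:,0]-.52,P[:,1]-.03)<.08)]
    f=c[(c[:,2]>.082)&(c[:,2]<.12)]; h=c[(c[:,2]>.008)&(c[:,2]<.075)]
    m=c[(c[:,2]>.05)&(c[:,2]<.07)]
    print(n,'fin',len(f),box(f,0),'ztop',np.percentile(f[:,2],[50,95]).round(4),'holder+',box(h,0),'mid',box(m,0), np.percentile(m[:,2],[5,50,95]).round(4),'table',np.median(c[c[:,2]<.008][:,2]).round(4))
im=cv2.imread('pics/wlow.png');cv2.imwrite('pics/crop1.png',cv2.resize(im[90:220,190:320],None,fx=4.6,fy=4.6,interpolation=cv2.INTER_CUBIC))
E
```

```text
wlow fin 351 (array([524.4,  37.6]), array([34. , 11.4]), 16.7) ztop [0.0933 0.0945] holder+ (array([523.4,  36.5]), array([94.5, 84.5]), 19.1) mid (array([524. ,  38.7]), array([57.7, 59.8]), 22.7) [0.0581 0.0594 0.0608] table -0.0006
wdr fin 384 (array([524.4,  38.5]), array([34.1, 12.4]), 16.2) ztop [0.0924 0.0941] holder+ (array([523.7,  37.3]), array([94.4, 86.2]), 19.3) mid (array([523.9,  42. ]), array([57.5, 50.6]), 9.2) [0.0542 0.0594 0.0666] table -0.0006
scene0 fin 86 (array([526.6,  39.6]), array([35.8, 15.9]), 25.2) ztop [0.0927 0.0972] holder+ (array([524.6,  38. ]), array([97.9, 87.8]), 17.7) mid (array([524.,  43.]), array([53.3, 66.3]), 54.2) [0.0514 0.0609 0.0667] table 0.0015
side0 fin 93 (array([526.4,  35.4]), array([37.4, 11.7]), 17.2) ztop [0.0924 0.0954] holder+ (array([525.1,  34. ]), array([95.9, 85. ]), 18.9) mid (array([526.8,  35.1]), array([59.9, 60.4]), 17.7) [0.0524 0.0598 0.0662] table 0.0001
```

View pics/crop1.png

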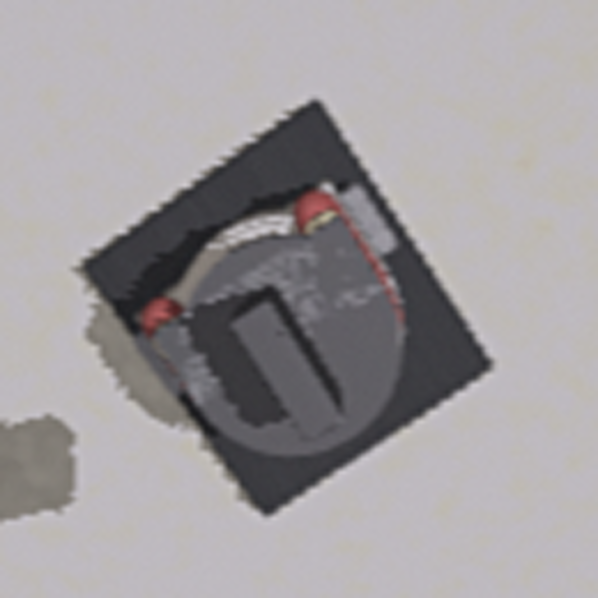

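```bash
python3 - <<'E'
from h import *
P=np.load('pics/wdr.npy')
def fit(u,v): return np.round(P[v,u],4)
for nm,uv in dict(floor=[(255,195),(280,215),(245,175)],hl=[(211,118),(225,111),(240,106),(255,101),(267,97)],front_top=[(200,156),(225,147),(250,138),(275,130),(300,121)],sideL=[(212,170),(222,195),(232,225)],sideR=[(306,150),(312,175),(320,205)],cab=[(240,255),(280,240),(330,215),(330,260),(300,300)]).items():
    print(nm,[fit(*q).tolist() for q in uv])
Q=P.reshape(-1,3);Q=Q[np.isfinite(Q).all(1)]
Q=Q[(Q[:,1]>.2)&(Q[:,1]<.42)&(Q[:,0]<.75)]
b=lambda p:[np.round(x,1) for x in cv2.minAreaRect((p[:,:2]*1000).astype(np.float32))]
s=Q[(Q[:,0]<.62)]
print('handle',b(s[(s[:,0]<.482)&(s[:,2]>.04)]),s[(s[:,0]<.475)&(s[:,2]>.04)][:,2].max())
fw=s[(s[:,0]>.482)&(s[:,0]<.515)&(s[:,2]>.045)];print('front',b(fw),fw[:,2].max())
fl=s[(s[:,2]>.012)&(s[:,2]<.03)&(s[:,0]>.505)&(s[:,0]<.62)];print('floor',b(fl),np.median(fl[:,2]))
w=s[(s[:,2]>.055)&(s[:,0]<.6)&(s[:,0]>.52)];print('walls',b(w),np.median(w[:,2]))
c=Q[(Q[:,2]>.08)];print('cab',b(c),np.median(c[:,2]))
im=cv2.imread('pics/wdr.png');cv2.imwrite('pics/crop2.png',cv2.resize(im[80:260,170:350],None,fx=3.3,fy=3.3,interpolation=cv2.INTER_CUBIC))
E
```

```text
floor [[0.5802, 0.3037, 0.0201], [0.6213, 0.3325, 0.0205], [0.5461, 0.2978, 0.0221]]
hl [[0.456, 0.2786, 0.0507], [0.4525, 0.299, 0.0516], [0.4516, 0.3196, 0.0522], [0.4507, 0.3399, 0.0506], [0.4501, 0.3561, 0.0511]]
front_top [[0.4979, 0.2541, 0.0722], [0.4954, 0.2884, 0.0726], [0.4929, 0.322, 0.0723], [0.4917, 0.3548, 0.0722], [0.4893, 0.3875, 0.0719]]
sideL [[0.5206, 0.2614, 0.0627], [0.5571, 0.264, 0.0627], [0.6028, 0.2645, 0.0619]]
sideR [[0.5373, 0.3961, -0.0003], [0.5624, 0.3884, 0.0621], [0.6063, 0.3899, 0.0625]]
cab [[0.6396, 0.267, 0.0841], [0.6324, 0.3249, 0.0842], [0.6239, 0.4001, 0.0633], [0.6793, 0.3837, 0.0841], [0.7292, 0.3298, 0.0853]]
handle [array([462.5, 331.7]), array([120.6,  38.9]), np.float64(90.0)] 0.053899223020304754
front [array([498.5, 319.4]), array([ 32.9, 152.8]), np.float64(0.0)] 0.3940188733292864
floor [array([567. , 323.6]), array([112.6, 118.4]), np.float64(3.6)] 0.02147926680744089
walls [array([560. , 323.1]), array([ 79.9, 149.2]), np.float64(0.0)] 0.36700810248317794
cab [array([626.1, 328.4]), array([161.1, 247.6]), np.float64(89.6)] 0.36517291242442385
```

View pics/crop2.png

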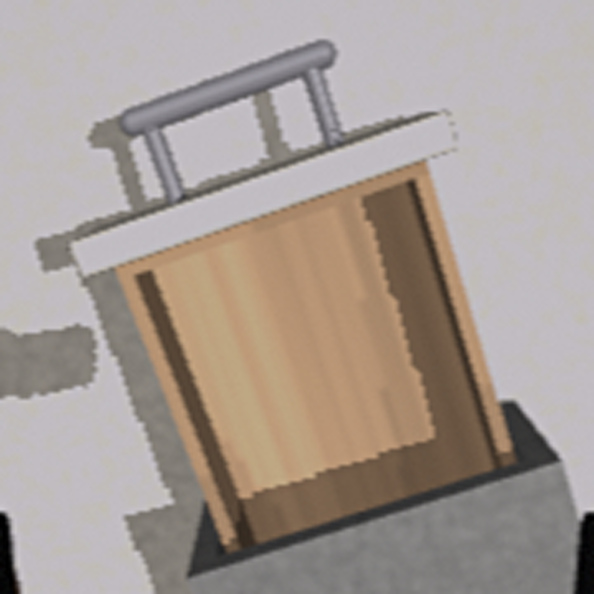

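Drawer: floor z about 0.0205, mid line at y≈0.325, axis turned about 3.7°, handle at (0.452, 0.318). The plate fin is at (0.5244, 0.0378), about 16.5°. I'll grasp the plate now.

Emit:
{"name": "drive_tool", "arguments": {"deltas": [[-0.005,-0.001,-0.02,0.18,0.6],[-0.011,-0.003,-0.05,0.36,0.6],[-0.011,-0.003,-0.08,0.5,0.5],[-0.011,-0.003,-0.12,0.56,0.5],[-0.011,-0.003,-0.15,0.56,0.5],[-0.011,-0.003,-0.17,0.56,0.5],[-0.011,-0.003,-0.184,0.56,0.5],[-0.011,-0.003,-0.184,0.56,0.5],[-0.011,-0.003,-0.184,0.56,0.5]]}}

```text
clock: 3.75
ee_pos: [0.5253, 0.0377, 0.0683]
ee_rot: [-0.458, 3.106, -0.001]
wrist_force: [-0.1, -0.7, -0.1]
finger_gap: 0.502
```

```bash
python3 - <<'E'
from h import *
im=grab('wrist','wg1');grab('scene','sg1')
E
```

```text
(no output)
```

View pics/wg1.png

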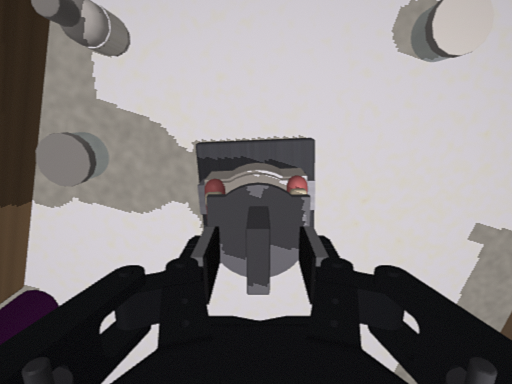

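The fin is centred between the pads, so I'll close and lift.

Emit:
{"name": "drive_tool", "arguments": {"deltas": [[0,0,0,0,0.3],[0,0,0,0,0],[0,0,0,0,0],[0,0,0,0,0],[0,0,0,0,0],[0,0,0,0,0]]}}

```text
clock: 4.6
ee_pos: [0.5249, 0.0373, 0.0679]
ee_rot: [-0.457, 3.107, -0.001]
wrist_force: [-0.5, 0.4, 5.5]
finger_gap: 0.112
```

Emit:
{"name": "drive_tool", "arguments": {"deltas": [[0,0,0.01,0,0],[0,0,0.04,0,0],[0,0,0.08,0,0],[0,0,0.12,0,0],[0,0,0.12,0,0],[0,0,0.12,0,0]]}}

```text
clock: 5.35
ee_pos: [0.5239, 0.0375, 0.1869]
ee_rot: [0.457, -3.107, -0.0]
wrist_force: [-0.8, -0.6, -0.8]
finger_gap: 0.115
```

```bash
python3 - <<'E'
from h import *
im=grab('wrist','wg2');print(im['s']['ee_pos'],im['s']['ee_rot'],im['s']['finger_gap'])
E
```

```text
[0.52391345 0.03749483 0.18685251] [ 4.57195343e-01 -3.10723782e+00 -3.94530822e-04] 0.11481369909099173
```

View pics/wg2.png

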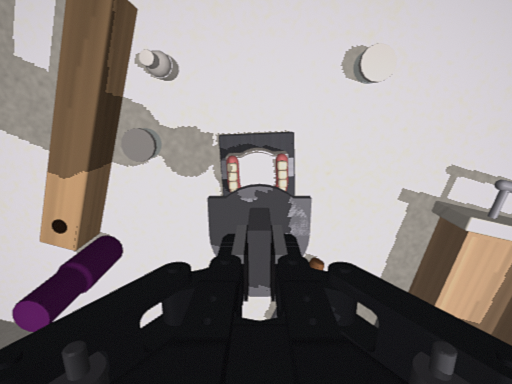

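Plate is held and level, with the lower teeth exposed. Next I carry it to the drawer, then view before descending.

Emit:
{"name": "drive_tool", "arguments": {"deltas": [[0.005,0.04,0,-0.05,0],[0.01,0.09,0,-0.1,0],[0.02,0.14,0,-0.15,0],[0.025,0.19,0,-0.2,0],[0.03,0.24,0,-0.227,0],[0.035,0.275,0,-0.227,0],[0.037,0.288,0,-0.227,0],[0.037,0.288,-0.04,-0.227,0],[0.037,0.288,-0.07,-0.227,0],[0.037,0.288,-0.07,-0.227,0],[0.037,0.288,-0.07,-0.227,0]]}}

```text
clock: 6.78
ee_pos: [0.5621, 0.3249, 0.118]
ee_rot: [-0.101, 3.139, 0.0]
wrist_force: [0.9, 0.1, -0.4]
finger_gap: 0.12
```

```bash
python3 - <<'E'
from h import *
im=grab('wrist','wg3');print(im['s']['ee_pos'],im['s']['finger_gap']);grab('scene','sg3');grab('side','dg3')
a=cv2.imread('pics/wg3.png');b=cv2.imread('pics/sg3.png')[200:370,200:420]
cv2.imwrite('pics/c3.png',cv2.resize(b,None,fx=3.5,fy=3.5))
E
```

```text
[0.56211271 0.32491649 0.11801955] 0.11963123712396212
```

View pics/wg3.png

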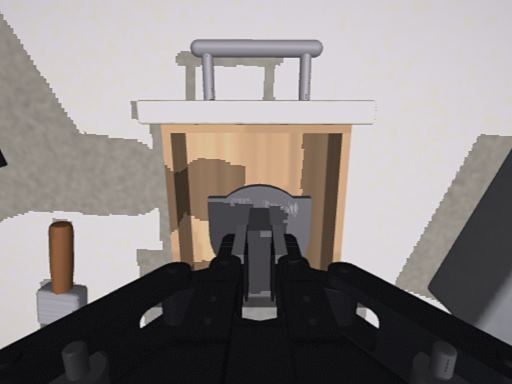

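View pics/c3.png

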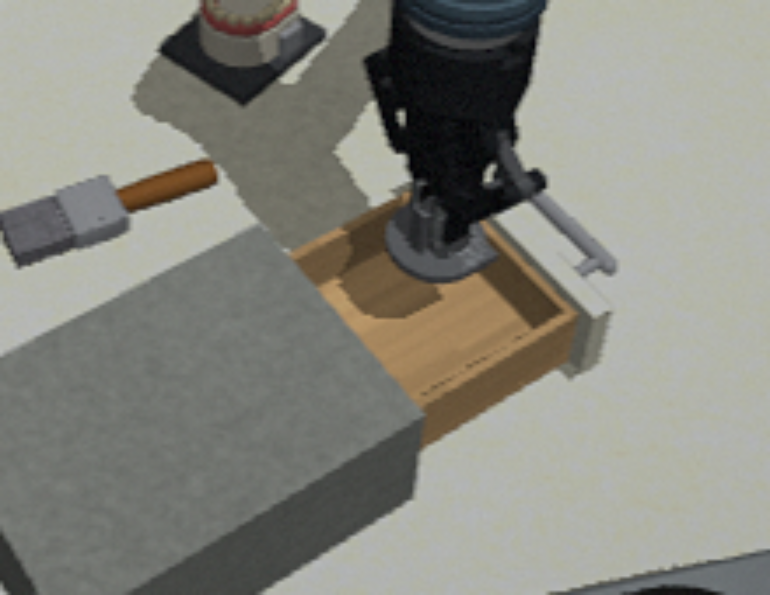

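The plate hangs inside the drawer outline, aligned. Lower and release.

Emit:
{"name": "drive_tool", "arguments": {"deltas": [[0,0,-0.03,0,0],[0,0,-0.06,0,0],[0,0,-0.075,0,0],[0,0,-0.081,0,0],[0,0,-0.0815,0,0],[0,0,-0.0815,0,0]]}}

```text
clock: 7.68
ee_pos: [0.5623, 0.3257, 0.0369]
ee_rot: [-0.102, 3.138, 0.001]
wrist_force: [0.3, 1.0, -1.2]
finger_gap: 0.119
```

Emit:
{"name": "drive_tool", "arguments": {"deltas": [[0,0,0,0,0.2],[0,0,0,0,0.4],[0,0,0,0,0.4],[0,0,0.01,0,0.4],[0,0,0.05,0,0.4],[0,0,0.1,0,0.4],[0,0,0.1,0,0.2],[0,0,0.1,0,0]]}}

```text
clock: 8.68
ee_pos: [0.5613, 0.3254, 0.1362]
ee_rot: [-0.102, 3.14, 0.0]
wrist_force: [-0.0, -0.2, -0.8]
finger_gap: 0.011
```

```bash
python3 - <<'E'
from h import *
im=grab('wrist','wg4');print(im['s']['ee_pos'],im['s']['finger_gap'])
E
```

```text
[0.56134452 0.3253578  0.13617228] 0.01110351609747451
```

View pics/wg4.png

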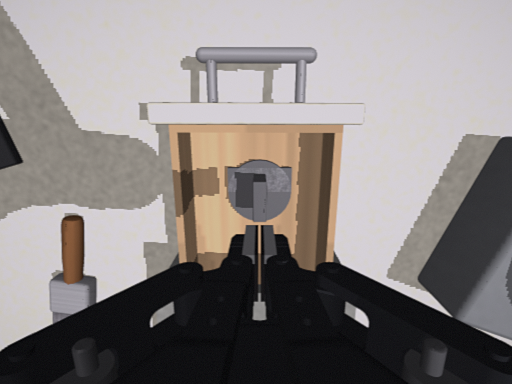

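The plate lies flat in the drawer, fin up. Now I go round in front of the handle with the fingers shut and push.

Emit:
{"name": "drive_tool", "arguments": {"deltas": [[-0.05,-0.003,0,0,0],[-0.1,-0.006,0,0,0],[-0.15,-0.009,0,0,0],[-0.156,-0.009,-0.03,0,0],[-0.156,-0.009,-0.07,0,0],[-0.156,-0.009,-0.1,0,0],[-0.156,-0.009,-0.106,0,0],[-0.156,-0.009,-0.106,0,0]]}}

```text
clock: 9.72
ee_pos: [0.4052, 0.3162, 0.0294]
ee_rot: [0.102, -3.138, 0.001]
wrist_force: [0.3, -0.2, 0.7]
finger_gap: -0.002
```

Emit:
{"name": "drive_tool", "arguments": {"deltas": [[0.015,0.001,0,0,0],[0.03,0.002,0,0,0],[0.045,0.003,0,0,0],[0.06,0.004,0,0,0],[0.075,0.005,0,0,0],[0.09,0.006,0,0,0],[0.105,0.007,0,0,0],[0.12,0.008,0,0,0],[0.13,0.0085,0,0,0],[0.13,0.0085,0,0,0]]}}

```text
clock: 10.98
ee_pos: [0.5366, 0.325, 0.0297]
ee_rot: [-0.102, 3.139, 0.001]
wrist_force: [-0.9, 1.2, -0.4]
finger_gap: -0.002
```

```bash
python3 - <<'E'
from h import *
im=grab('wrist','wg5');grab('scene','sg5');b=cv2.imread('pics/sg5.png')[200:370,200:420]
cv2.imwrite('pics/c5.png',cv2.resize(b,None,fx=3.5,fy=3.5))
E
```

```text
(no output)
```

View pics/wg5.png

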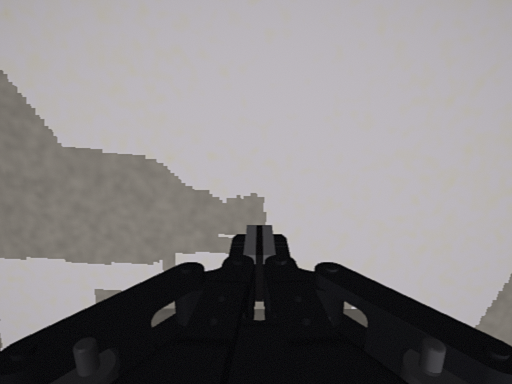

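View pics/c5.png

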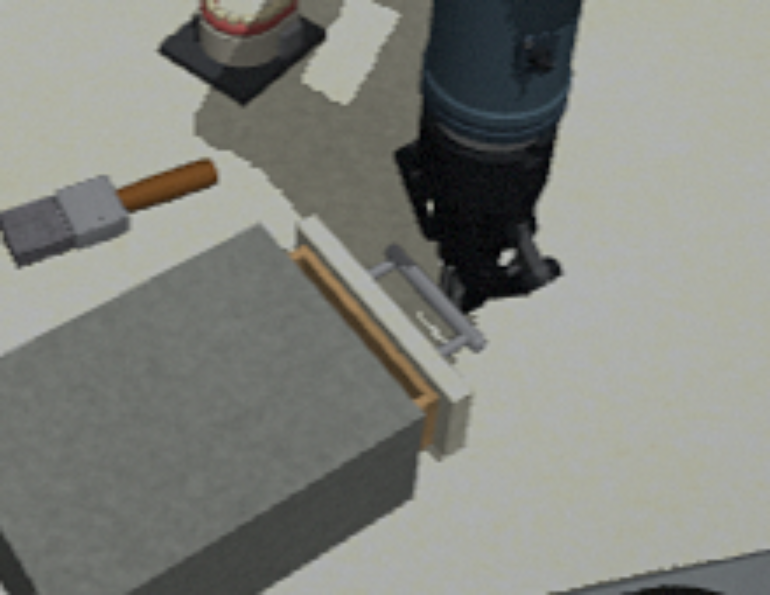

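About 15–20 mm is still open. I'll push on gently.

Emit:
{"name": "drive_tool", "arguments": {"deltas": [[0.005,0.0003,0,0,0],[0.01,0.0006,0,0,0],[0.014,0.001,0,0,0],[0.014,0.001,0,0,0]]}}

```text
clock: 11.58
ee_pos: [0.5502, 0.3259, 0.0299]
ee_rot: [-0.102, 3.139, 0.0]
wrist_force: [-0.3, -0.7, 0.5]
finger_gap: 0.0
```

```bash
python3 - <<'E'
from h import *
im=grab('scene','sg6');print(im['s']['wrist_force']);b=cv2.imread('pics/sg6.png')[230:350,260:380]
cv2.imwrite('pics/c6.png',cv2.resize(b,None,fx=5,fy=5))
E
```

```text
[-0.3060522  -0.65984521  0.52296089]
```

View pics/c6.png

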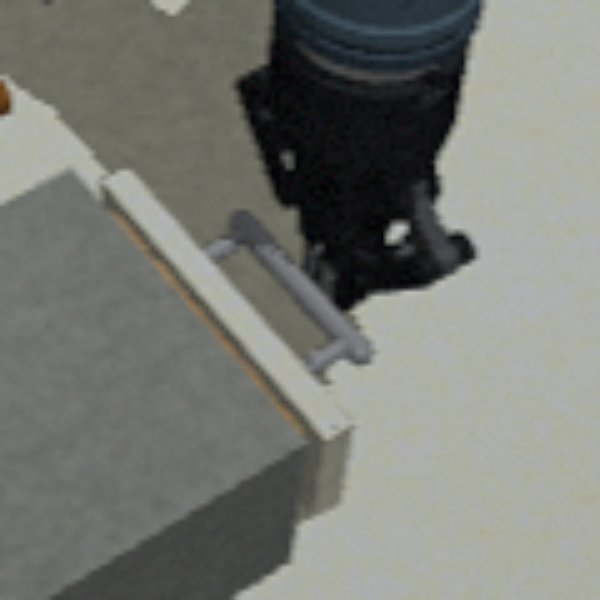

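Emit:
{"name": "drive_tool", "arguments": {"deltas": [[0.003,0.0002,0,0,0],[0.005,0.0003,0,0,0],[0.007,0.0005,0,0,0],[0.007,0.0005,0,0,0]]}}

```text
clock: 12.12
ee_pos: [0.5569, 0.3264, 0.0298]
ee_rot: [-0.102, 3.139, 0.0]
wrist_force: [-0.7, 0.2, -0.2]
finger_gap: -0.003
```

Emit:
{"name": "drive_tool", "arguments": {"deltas": [[0.002,0.0001,0,0,0],[0.004,0.0003,0,0,0],[0.005,0.0003,0,0,0],[0.005,0.0003,0,0,0]]}}

```text
clock: 12.62
ee_pos: [0.5618, 0.3267, 0.0298]
ee_rot: [-0.102, 3.14, 0.0]
wrist_force: [-0.0, 0.1, -0.5]
finger_gap: -0.002
```

```bash
python3 - <<'E'
from h import *
im=grab('scene','sg7');print(im['s']['wrist_force']);b=cv2.imread('pics/sg7.png')[230:350,260:380]
cv2.imwrite('pics/c7.png',cv2.resize(b,None,fx=5,fy=5))
E
```

```text
[-0.03149657  0.0967735  -0.48660368]
```

View pics/c7.png

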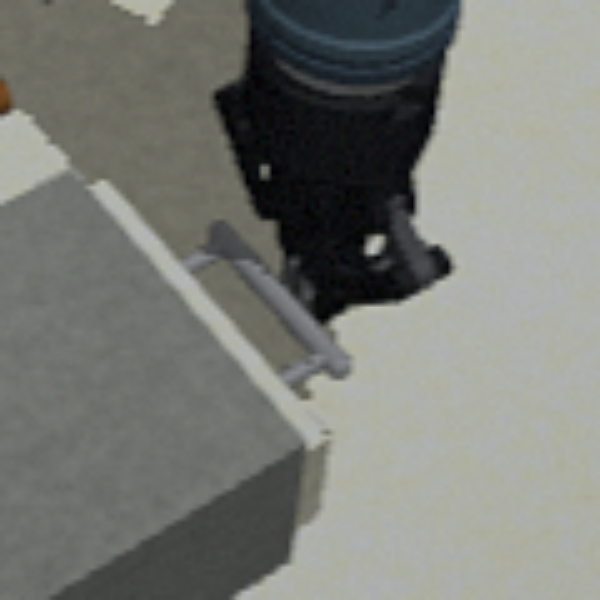

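Emit:
{"name": "drive_tool", "arguments": {"deltas": [[0.002,0.0001,0,0,0],[0.003,0.0002,0,0,0],[0.003,0.0002,0,0,0],[0.003,0.0002,0,0,0]]}}

```text
clock: 13.18
ee_pos: [0.5631, 0.3268, 0.0298]
ee_rot: [0.103, -3.137, 0.001]
wrist_force: [-5.6, -0.7, 3.6]
finger_gap: 0.004
```

Emit:
{"name": "drive_tool", "arguments": {"deltas": [[0.002,0.0001,0,0,0],[0.003,0.0002,0,0,0],[0.003,0.0002,0,0,0]]}}

```text
clock: 13.55
ee_pos: [0.5631, 0.3268, 0.0297]
ee_rot: [0.103, -3.132, 0.002]
wrist_force: [-12.2, -1.4, 9.8]
finger_gap: -0.002
```

The drawer is against its stop (12 N, no further motion). I'll back off, rise, and look at the bare lower cast.

Emit:
{"name": "drive_tool", "arguments": {"deltas": [[-0.015,-0.001,0,0,0],[-0.035,-0.002,0,0,0],[-0.035,-0.002,0.05,0,0],[-0.035,-0.002,0.1,0,0],[-0.035,-0.03,0.16,0,0],[-0.035,-0.08,0.18,0,0],[-0.035,-0.13,0.19,0,0],[-0.035,-0.18,0.19,0,0],[-0.035,-0.23,0.19,0,0],[-0.035,-0.27,0.19,0,0.5],[-0.035,-0.287,0.19,0,0.9],[-0.035,-0.287,0.19,0,0.9],[-0.035,-0.287,0.19,0,0.9]]}}

```text
clock: 15.18
ee_pos: [0.5326, 0.0412, 0.2198]
ee_rot: [-0.104, 3.14, 0.001]
wrist_force: [-1.2, -0.3, 0.7]
finger_gap: 0.846
```

```bash
python3 - <<'E'
from h import *
im=grab('wrist','wl2');print(im['s']['ee_pos']);grab('scene','sc2');grab('side','sd2')
b=im['color'][80:240,160:340,::-1];cv2.imwrite('pics/c8.png',cv2.resize(b,None,fx=4,fy=3.6 if 0 else 4)[:600])
E
```

```text
[0.53260439 0.04123908 0.21982197]
```

View pics/c8.png

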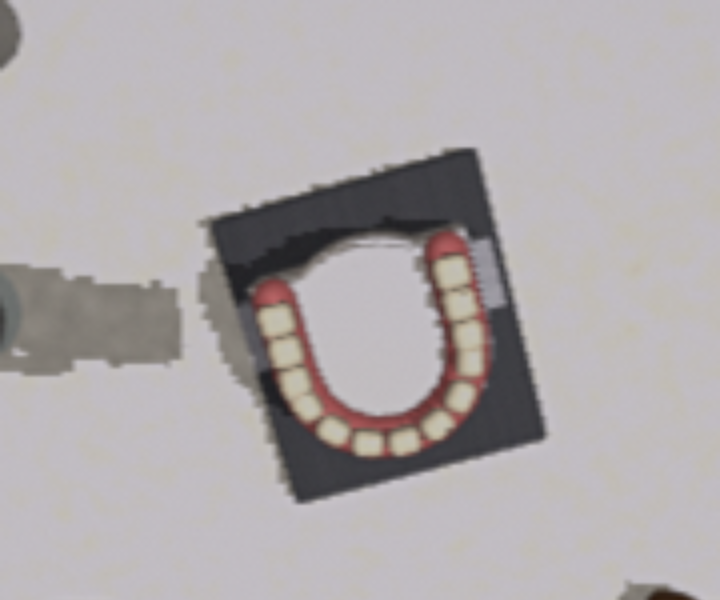

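View pics/sc2.png

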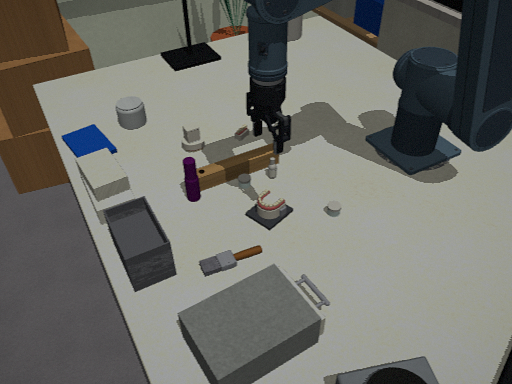

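View pics/sd2.png

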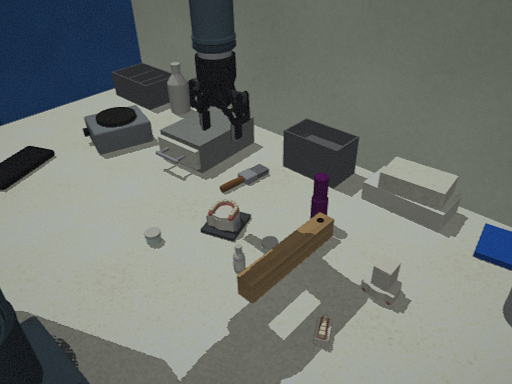

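Drawer is flush shut. The lower arch's front faces +x at about 19°. Now its bite centre numerically.

```bash
python3 - <<'E'
from h import *
for n in ['wl2','wg2','sc2','sd2']:
    P=np.load(f'pics/{n}.npy').reshape(-1,3);P=P[np.isfinite(P).all(1)]
    c=P[(np.hypot(P[:,0]-.523,P[:,1]-.037)<.07)&(P[:,2]<.065)]
    hb=c[(c[:,2]>.007)&(c[:,2]<.06)]
    r=cv2.minAreaRect((hb[:,:2]*1000).astype(np.float32))
    t=c[c[:,2]>.047]
    if len(t)<20: continue
    a=np.radians(19.0);Rm=np.array([[np.cos(a),-np.sin(a)],[np.sin(a),np.cos(a)]])
    q=(t[:,:2]-[.5234,.0365])@Rm*1000
    print(n,'holder',np.round(r[0],1),np.round(r[1],1),round(r[2],1),'tips z',np.percentile(t[:,2],[50,90,98]).round(4),'x',np.percentile(q[:,0],[0,2,98,100]).round(1),'y',np.percentile(q[:,1],[0,2,98,100]).round(1))
    hq=(hb[:,:2]-[.5234,.0365])@Rm*1000;print('  holder ext',np.percentile(hq[:,0],[.3,99.7]).round(1),np.percentile(hq[:,1],[.3,99.7]).round(1))
    # symmetric angle/ centre: arms
    for lo,hi in[(-22,-12),(-12,-2),(-2,8)]:
        k=(q[:,0]>lo)&(q[:,0]<hi); 
        if k.any():
            L=q[k&(q[:,1]>0),1];Rr=q[k&(q[:,1]<0),1]
            print('   ',lo,hi,L.min().round(1),L.max().round(1),Rr.min().round(1),Rr.max().round(1),'mid',((np.median(L)+np.median(Rr))/2).round(2))
E
```

```text
wl2 holder [523.8  36.5] [95.1 84.9] 19.1 tips z [0.0525 0.0538 0.0546] x [-26.6 -24.2  26.4  28.9] y [-30.6 -28.3  28.8  30.4]
  holder ext [-46.9  47.1] [-41.8  42. ]
    -22 -12 20.2 30.4 -29.8 -19.9 mid 0.34
    -12 -2 20.2 29.5 -30.6 -19.4 mid 0.35
    -2 8 18.9 30.0 -30.0 -18.6 mid 0.43
wg2 holder [513.8  33.1] [73.7 85. ] 19.2 tips z [0.0526 0.0539 0.0545] x [-26.9 -24.9   5.7   8. ] y [-30.2 -28.7  29.4  29.8]
  holder ext [-46.9  23.4] [-42.1  41.7]
    -22 -12 19.9 29.6 -30.2 -19.4 mid 0.21
    -12 -2 20.4 29.8 -29.4 -20.4 mid -0.01
    -2 8 19.4 29.7 -29.2 -20.5 mid 0.06
sc2 holder [525.1  37.7] [95.  87.5] 19.1 tips z [0.0524 0.0561 0.0574] x [-23.7 -20.4  30.6  32.9] y [-28.5 -27.1  30.8  32.3]
  holder ext [-43.9  49.2] [-42.6  43.9]
    -22 -12 0.7 31.1 -28.5 -3.2 mid 2.62
    -12 -2 7.3 31.2 -25.9 -1.6 mid 2.64
    -2 8 5.7 32.3 -28.1 -2.5 mid 3.52
sd2 holder [524.4  33.5] [95.1 85.4] 18.9 tips z [0.052  0.0545 0.0553] x [-28.6 -25.4  25.9  28.9] y [-33.8 -32.1  25.7  26.6]
  holder ext [-47.2  46.8] [-45.1  38.3]
    -22 -12 16.7 26.6 -33.8 -23.4 mid -4.28
    -12 -2 18.6 25.2 -32.1 -22.5 mid -4.01
    -2 8 15.1 26.1 -32.5 -23.8 mid -4.77
```

Lower bite ≈ (0.5237, 0.0367, 0.054), yaw 19.1°, and the wrist views agree within 1 mm. Now over to the upper cast.

Emit:
{"name": "drive_tool", "arguments": {"deltas": [[0.0,-0.04,0.03,0,1],[0.0,-0.09,0.05,0,1],[0.005,-0.14,0.05,0,1],[0.01,-0.19,0.05,0,1],[0.015,-0.24,0.05,0,1],[0.02,-0.29,0.05,0,1],[0.025,-0.34,0.05,0,1],[0.03,-0.37,0.05,0,1],[0.03,-0.38,0.05,0,1],[0.03,-0.38,0.05,0,1],[0.03,-0.38,0.05,0,1]]}}

```text
clock: 16.7
ee_pos: [0.5628, -0.3381, 0.2701]
ee_rot: [-0.105, 3.14, 0.001]
wrist_force: [0.3, -0.2, 0.8]
finger_gap: 1.002
```

```bash
python3 - <<'E'
from h import *
im=grab('wrist','wu');print(im['s']['ee_pos'],im['s']['ee_rot'],im['s']['q'])
P=np.load('pics/wu.npy').reshape(-1,3);P=P[np.isfinite(P).all(1)]
for n in ['wu','sc2','sd2']:
    P=np.load(f'pics/{n}.npy').reshape(-1,3);P=P[np.isfinite(P).all(1)]
    c=P[np.hypot(P[:,0]-.573,P[:,1]+.338)<.07]
    for lo,hi in((.066,.09),(.015,.034),(.008,.09)):
        t=c[(c[:,2]>lo)&(c[:,2]<hi)];r=cv2.minAreaRect((t[:,:2]*1000).astype(np.float32));print(n,lo,len(t),np.round(r[0],1),np.round(r[1],1),round(r[2],1),np.median(t[:,2]).round(4))
E
```

```text
[ 0.5627517  -0.33814616  0.27005485] [-1.04848536e-01  3.13976505e+00  8.37952635e-04] [-7.10887202e-01  4.34550267e-01  1.18806212e+00  4.45394801e-04
  1.51928477e+00 -2.34846922e+00]
wu 0.066 890 [ 580.8 -333. ] [40.4 33.9] 1.3 0.0734
wu 0.015 868 [ 577.6 -333.1] [55.9 64. ] 1.8 0.0294
wu 0.008 1901 [ 577.6 -333.1] [55.9 64. ] 1.8 0.0498
sc2 0.066 126 [ 581.7 -332.7] [42.1 42.9] 2.9 0.075
sc2 0.015 187 [ 583.  -322.8] [52.7 67.8] 72.0 0.0284
sc2 0.008 495 [ 588.  -327.4] [59.4 76.1] 85.5 0.0388
sd2 0.066 381 [ 582.3 -334.2] [44.3 34.6] 1.3 0.0736
sd2 0.015 571 [ 580.  -333.3] [60.1 66.4] 5.6 0.0292
sd2 0.008 1344 [ 580.  -333.3] [60.1 66.4] 5.6 0.0363
```

View pics/wu.png

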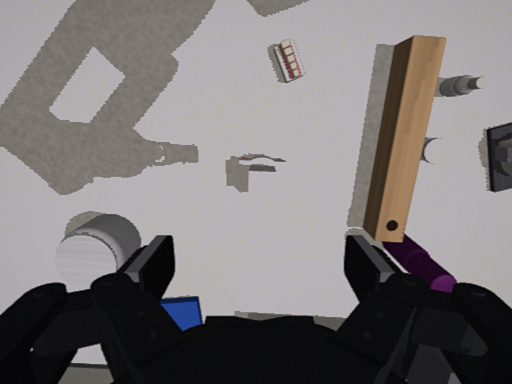

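```bash
python3 - <<'E'
from h import *
a=cv2.imread('pics/sd2.png')[245:315,345:415];b=cv2.imread('pics/wu.png');b=b[130:210,200:320]
g=cv2.convertScaleAbs(b,alpha=3,beta=-380)
cv2.imwrite('pics/c9.png',np.hstack([cv2.resize(a,(380,380),interpolation=cv2.INTER_CUBIC),cv2.resize(g,(400,380))]))
P=np.load('pics/wu.npy')[130:210,200:320,2]*1000
h=np.clip((P)*3,0,255);h[~np.isfinite(h)]=0
cv2.imwrite('pics/c10.png',cv2.resize(h.astype(np.uint8),None,fx=6,fy=6,interpolation=cv2.INTER_NEAREST))
E
```

```text
(no output)
```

View pics/c9.png

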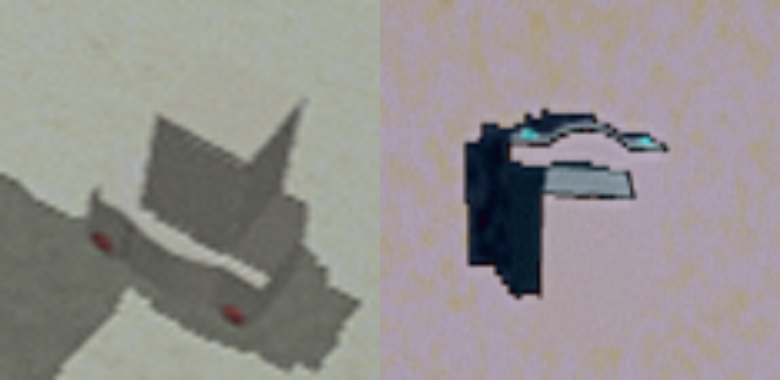

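View pics/c10.png

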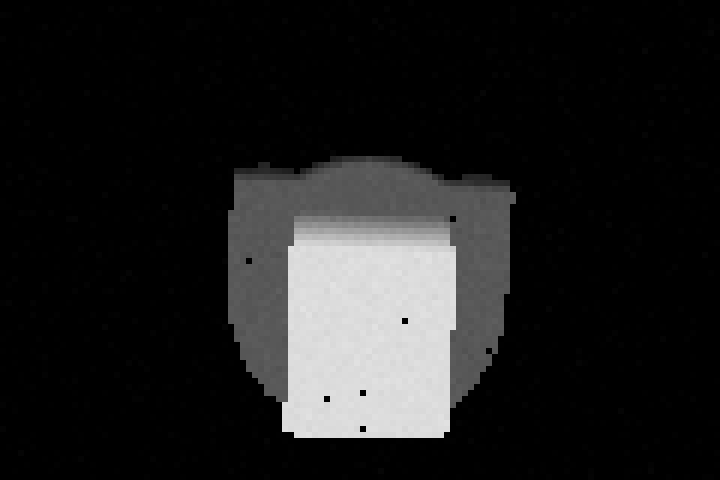

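The depth picture shows the round end toward image bottom (+x) and the flat back at top, with the block outlined. Front faces +x, yaw about 1.5°. Next I check that the block centre equals the arch centre, using the base edges of both casts.

```bash
python3 - <<'E'
from h import *
def ext(n,c0,ang,lo,hi):
    P=np.load(f'pics/{n}.npy').reshape(-1,3);P=P[np.isfinite(P).all(1)]
    a=np.radians(ang);Rm=np.array([[np.cos(a),-np.sin(a)],[np.sin(a),np.cos(a)]])
    q=(P[:,:2]-c0)@Rm*1000;k=(np.abs(q)<45).all(1)&(P[:,2]>lo)&(P[:,2]<hi);q=q[k]
    for s in(-1,1):
        for b in [(10,18),(18,25),(25,32)]:
            t=q[(q[:,1]*s>b[0])&(q[:,1]*s<b[1])]
            print(n,s,b,'x min/max',t[:,0].min().round(1),t[:,0].max().round(1),end=' | ')
    print('y ext',[ (q[(q[:,0]>x)&(q[:,0]<x+8),1].min().round(1),q[(q[:,0]>x)&(q[:,0]<x+8),1].max().round(1)) for x in(-24,-16,-8,0,8)])
ext('wu',[.5808,-.333],1.5,.02,.034)
ext('wl2',[.5237,.0367],19.1,.02,.06)
ext('wg2',[.5237,.0367],19.1,.02,.06)
P=np.load('pics/wu.npy').reshape(-1,3);P=P[np.isfinite(P).all(1)]
k=(np.hypot(P[:,0]-.58,P[:,1]+.333)<.06)&(P[:,2]>.07)&(P[:,2]<.078);t=P[k]
print('block',t[:,:2].min(0),t[:,:2].max(0))
# quad, nearby
k=(np.hypot(P[:,0]-.42,P[:,1]+.3)<.06)&(P[:,2]>.01);t=P[k];print('quad',t.min(0),t.max(0))
k=(P[:,2]>.03)&(P[:,0]>.3)&(P[:,0]<.8)&(abs(P[:,1]+.333)<.09)&(np.hypot(P[:,0]-.58,P[:,1]+.333)>.045);t=P[k];print('near',len(t),t.min(0) if len(t) else '',t.max(0) if len(t) else '')
k=(P[:,2]>.04)&(abs(P[:,1]+.14)<.06)&(P[:,0]<.7);t=P[k];print('rack',t.min(0),t.max(0))
E
```

```text
wu -1 (10, 18) x min/max -28.9 -19.3 | wu -1 (18, 25) x min/max -26.0 24.9 | wu -1 (25, 32) x min/max -26.0 19.4 | wu 1 (10, 18) x min/max -29.0 -19.2 | wu 1 (18, 25) x min/max -26.2 24.7 | wu 1 (25, 32) x min/max -26.0 20.4 | y ext [(np.float64(-32.1), np.float64(31.1)), (np.float64(-32.0), np.float64(31.5)), (np.float64(-31.8), np.float64(32.0)), (np.float64(-31.6), np.float64(31.2)), (np.float64(-30.1), np.float64(30.1))]
wl2 -1 (10, 18) x min/max -30.0 28.3 | wl2 -1 (18, 25) x min/max -27.7 24.1 | wl2 -1 (25, 32) x min/max -28.2 15.9 | wl2 1 (10, 18) x min/max -30.2 28.3 | wl2 1 (18, 25) x min/max -28.1 23.2 | wl2 1 (25, 32) x min/max -27.7 18.2 | y ext [(np.float64(-38.5), np.float64(38.2)), (np.float64(-38.6), np.float64(38.2)), (np.float64(-38.6), np.float64(38.2)), (np.float64(-31.4), np.float64(31.7)), (np.float64(-29.0), np.float64(28.9))]
wg2 -1 (10, 18) x min/max -30.1 4.1 | wg2 -1 (18, 25) x min/max -28.0 5.3 | wg2 -1 (25, 32) x min/max -27.7 8.7 | wg2 1 (10, 18) x min/max -29.9 4.2 | wg2 1 (18, 25) x min/max -28.0 6.1 | wg2 1 (25, 32) x min/max -27.8 9.5 | y ext [(np.float64(-38.5), np.float64(38.1)), (np.float64(-38.5), np.float64(38.0)), (np.float64(-38.5), np.float64(37.7)), (np.float64(-31.2), np.float64(30.9)), (np.float64(-29.6), np.float64(28.6))]
block [ 0.56047229 -0.35022175] [ 0.60129977 -0.31563571]
quad [ 0.40057    -0.32806252  0.01032129] [ 0.45062712 -0.28788072  0.03480446]
near 26662 [ 0.40398998 -0.41281608  0.03008611] [ 0.57922605 -0.26268635  0.37107296]
rack [ 0.39373509 -0.17209132  0.04002545] [ 0.68734694 -0.08183214  0.13078758]
```

Emit:
{"name": "drive_tool", "arguments": {"deltas": [[0.01,0.003,-0.04,-0.02,0.75],[0.018,0.005,-0.08,-0.042,0.75],[0.018,0.005,-0.12,-0.042,0.75],[0.018,0.005,-0.16,-0.042,0.75],[0.018,0.005,-0.19,-0.042,0.75],[0.018,0.005,-0.19,-0.042,0.75],[0.018,0.005,-0.19,-0.042,0.75]]}}

```text
clock: 17.62
ee_pos: [0.5815, -0.3349, 0.0816]
ee_rot: [-0.038, 3.14, -0.002]
wrist_force: [0.4, -0.4, 0.3]
finger_gap: 0.746
```

```bash
python3 - <<'E'
from h import *
im=grab('wrist','wu2');print(im['s']['ee_pos'],im['s']['finger_gap'])
P=np.load('pics/wu2.npy').reshape(-1,3);P=P[np.isfinite(P).all(1)]
k=(np.hypot(P[:,0]-.58,P[:,1]+.333)<.06)&(P[:,2]>.07)&(P[:,2]<.077);t=P[k];r=cv2.minAreaRect((t[:,:2]*1000).astype(np.float32));print(r,t[:,2].max())
E
```

```text
[ 0.58145232 -0.33485512  0.08155326] 0.7464944224531639
((580.7172241210938, -332.7554931640625), (40.79156494140625, 34.158355712890625), 1.640933632850647) 0.07542619809071072
```

View pics/wu2.png

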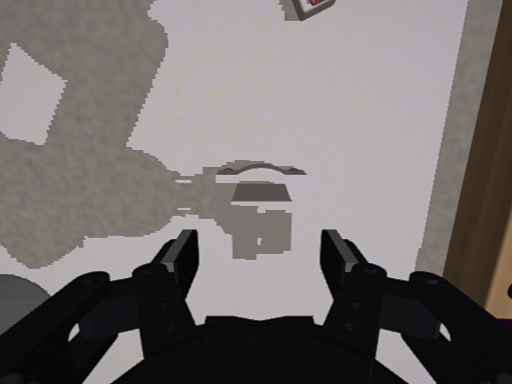

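Emit:
{"name": "drive_tool", "arguments": {"deltas": [[-0.001,0.002,-0.02,0.003,0.75],[-0.001,0.002,-0.04,0.003,0.75],[-0.001,0.002,-0.046,0.003,0.75],[-0.001,0.002,-0.046,0.003,0.75],[-0.001,0.002,-0.046,0.003,0.5],[-0.001,0.002,-0.046,0.003,0.3],[-0.001,0.002,-0.046,0.003,0.2],[-0.001,0.002,-0.046,0.003,0.2],[-0.001,0.002,-0.046,0.003,0.2],[-0.001,0.002,-0.046,0.003,0.0],[-0.001,0.002,-0.046,0.003,0.0],[-0.001,0.002,-0.046,0.003,0.0]]}}

```text
clock: 19.18
ee_pos: [0.5801, -0.3335, 0.0351]
ee_rot: [-0.041, 3.14, -0.002]
wrist_force: [-0.2, -0.2, 5.9]
finger_gap: 0.39
```

```bash
python3 - <<'E'
from h import *
im=grab('wrist','wu3');print(im['s']['ee_pos'],im['s']['ee_rot'],im['s']['finger_gap'])
P=np.load('pics/wu3.npy').reshape(-1,3);P=P[np.isfinite(P).all(1)]
k=(np.hypot(P[:,0]-.58,P[:,1]+.333)<.06)&(P[:,2]>.07)&(P[:,2]<.077);t=P[k];r=cv2.minAreaRect((t[:,:2]*1000).astype(np.float32));print(r)
E
```

```text
[ 0.58014828 -0.33349451  0.03510582] [-4.10540023e-02  3.13967783e+00 -2.26254985e-03] 0.3896481937315204
((579.7677001953125, -332.4473876953125), (39.40755081176758, 68.64976501464844), 1.4870169162750244)
```

View pics/wu3.png

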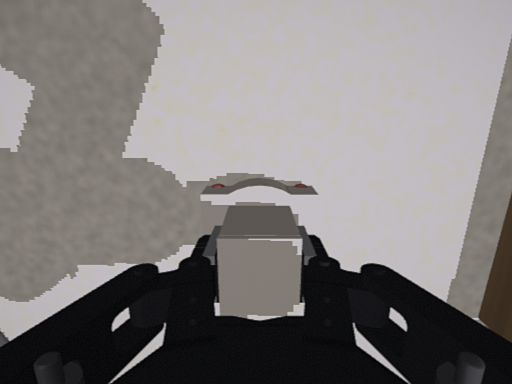

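Gripped (opening 0.39 ≈ 33 mm). Tooth tips sit 35 mm below the TCP. Lift 160 mm straight up.

Emit:
{"name": "drive_tool", "arguments": {"deltas": [[0,0,0.01,0,0],[0,0,0.04,0,0],[0,0,0.08,0,0],[0,0,0.12,0,0],[0,0,0.15,0,0],[0,0,0.16,0,0],[0,0,0.16,0,0]]}}

```text
clock: 20.1
ee_pos: [0.5794, -0.3328, 0.1936]
ee_rot: [0.041, -3.141, -0.0]
wrist_force: [-0.6, -0.8, -2.4]
finger_gap: 0.396
```

```bash
python3 - <<'E'
from h import *
im=grab('wrist','wu4');s=im['s'];print(s['ee_pos'],s['ee_rot'],s['finger_gap'],s['wrist_force']);im=grab('side','sd4')
b=im['color'][130:330,310:510,::-1];cv2.imwrite('pics/c11.png',cv2.resize(b,None,fx=3,fy=3))
E
```

```text
[ 0.57937481 -0.33277041  0.19361087] [ 4.11874358e-02 -3.14119864e+00 -1.42803909e-04] 0.395502457263176 [-0.63541444 -0.77056766 -2.36352996]
```

View pics/c11.png

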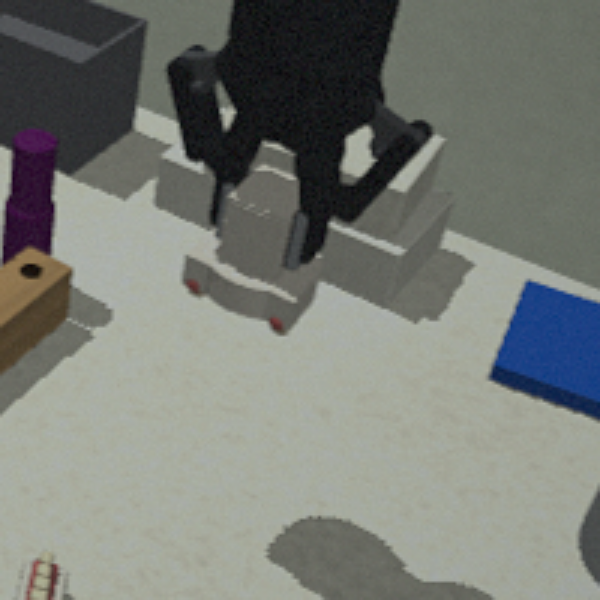

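View pics/wu4.png

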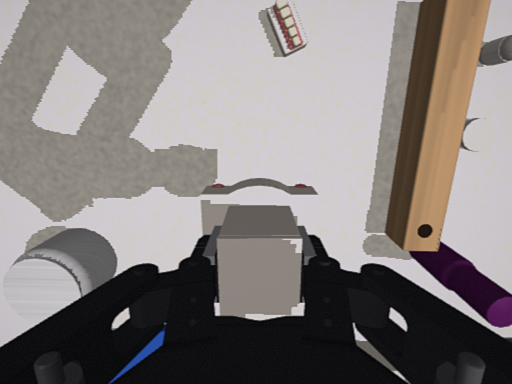

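The cast hangs level and firmly in the grip. Carry it over.

Emit:
{"name": "drive_tool", "arguments": {"deltas": [[-0.002,0.015,0,0.01,0],[-0.007,0.045,0,0.04,0],[-0.013,0.085,0,0.07,0],[-0.019,0.125,0,0.1,0],[-0.025,0.165,0,0.13,0],[-0.031,0.205,0,0.17,0],[-0.037,0.245,0,0.2,0],[-0.043,0.285,0,0.24,0],[-0.049,0.325,0,0.27,0],[-0.054,0.355,0,0.3,0],[-0.056,0.369,0,0.307,0],[-0.056,0.369,-0.02,0.307,0],[-0.056,0.369,-0.05,0.307,0],[-0.056,0.369,-0.06,0.307,0],[-0.056,0.369,-0.06,0.307,0],[-0.056,0.369,-0.06,0.307,0]]}}

```text
clock: 22.2
ee_pos: [0.5243, 0.0358, 0.1348]
ee_rot: [-0.52, 3.097, -0.001]
wrist_force: [-0.3, 0.6, -1.6]
finger_gap: 0.393
```

```bash
python3 - <<'E'
from h import *
im=grab('wrist','w5');s=im['s'];print(s['ee_pos'],s['ee_rot'],s['finger_gap'],s['wrist_force'])
for n in('side','scene'):
    im=grab(n,n+'5')
a=cv2.imread('pics/side5.png')[130:260,160:290];b=cv2.imread('pics/scene5.png')[130:260,200:330]
cv2.imwrite('pics/c12.png',np.hstack([cv2.resize(x,(400,400),interpolation=cv2.INTER_CUBIC) for x in(a,b)]))
E
```

```text
[0.52429605 0.03579584 0.13476268] [-5.20165301e-01  3.09662585e+00 -9.36868283e-04] 0.39254174891239774 [-0.26029175  0.57073805 -1.63121335]
```

View pics/c12.png

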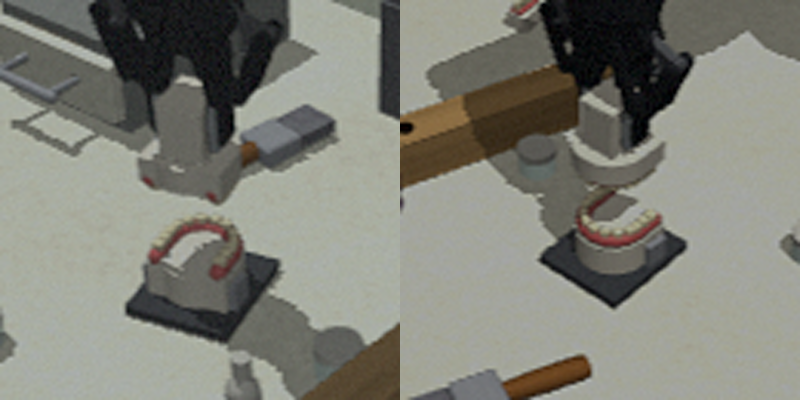

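View pics/w5.png

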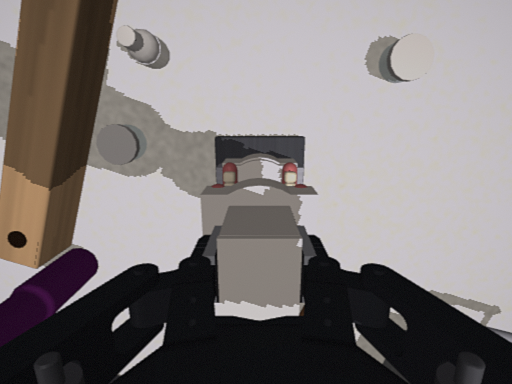

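```bash
python3 - <<'E'
from h import *
P=np.load('pics/w5.npy');C=cv2.imread('pics/w5.png').astype(int)
cv2.imwrite('pics/c13.png',cv2.resize(cv2.imread('pics/w5.png')[120:220,190:330],None,fx=5.5,fy=5.5,interpolation=cv2.INTER_CUBIC))
a=np.radians(19.1);Rm=np.array([[np.cos(a),-np.sin(a)],[np.sin(a),np.cos(a)]]);c0=np.array([.5237,.0367])
red=(C[:,:,2]-C[:,:,1]>35)
n,l,st,ce=cv2.connectedComponentsWithStats(red.astype(np.uint8))
for i in range(1,n):
    if st[i,4]>5:
        p=P[l==i];p=p[np.isfinite(p).all(1)];q=(p[:,:2]-c0)@Rm*1000
        if len(p): print(ce[i].round(1),st[i,4],'q',q.mean(0).round(1),'xmin',q[:,0].min().round(1),'y',q[:,1].min().round(1),q[:,1].max().round(1),'z',p[:,2].min().round(4),p[:,2].max().round(4))
Q=P.reshape(-1,3);Q=Q[np.isfinite(Q).all(1)];q=(Q[:,:2]-c0)@Rm*1000
ok=(np.abs(q)<60).all(1)
for nm,lo,hi in(('block top',.165,.180),('base top',.122,.14)):
    k=ok&(Q[:,2]>lo)&(Q[:,2]<hi)&(np.abs(q[:,1])<(16 if nm[1]=='l' else 40));t=q[k]
    print(nm,len(t),np.percentile(t[:,0],[.5,99.5]).round(1),np.percentile(t[:,1],[.5,99.5]).round(1),'z',np.median(Q[k][:,2]).round(4))
    if nm[1]=='l':
        A=np.c_[t,np.ones(len(t))];print('tilt',np.linalg.lstsq(A,Q[k][:,2]*1000,rcond=None)[0][:2]*57.3)
k=ok&(Q[:,2]>.007)&(Q[:,2]<.03);t=q[k];print('holder',np.percentile(t[:,0],[.5,99.5]).round(1),np.percentile(t[:,1],[.5,99.5]).round(1),np.median(Q[k][:,2]))
E
```

```text
[229.2 167.3] 94 q [-24.8 -24.4] xmin -28.0 y -29.7 -19.0 z 0.0426 0.0495
[289.4 167.7] 110 q [-24.4  25.2] xmin -28.1 y 19.9 31.7 z 0.0384 0.0498
[  4.2 167.2] 8 q [ -25.2 -207.2] xmin -27.3 y -208.7 -205.4 z 0.0484 0.0512
[  3.7 174.3] 7 q [ -19.4 -209.1] xmin -20.5 y -210.4 -208.1 z 0.0486 0.0503
[ 20.7 175.6] 20 q [ -18.3 -195.2] xmin -20.6 y -198.2 -191.6 z 0.0484 0.0508
[ 30.5 217. ] 1370 q [  18.2 -195.1] xmin -15.6 y -219.0 -176.6 z 0.0473 0.0518
[282.9 181.1] 10 q [-12.9  20.1] xmin -14.8 y 19.4 20.9 z 0.0448 0.0476
[ 19.1 183.7] 11 q [ -11.4 -198.2] xmin -13.5 y -200.2 -195.9 z 0.0482 0.0502
[299.2 185.3] 34 q [-23.2  25.6] xmin -26.4 y 21.8 33.2 z 0.0303 0.1148
[  2.2 185.5] 6 q [  -9.7 -213.3] xmin -12.0 y -214.0 -212.4 z 0.048 0.0492
[217.2 185.7] 32 q [-25.4 -24.7] xmin -26.1 y -28.1 -22.0 z 0.1102 0.1156
[ 14.6 217.4] 62 q [  18.2 -208.8] xmin 9.5 y -213.5 -203.9 z 0.0479 0.0507
[ 42.3 297.4] 326 q [  81.4 -181.5] xmin 69.6 y -195.6 -174.8 z 0.0681 0.0746
block top 6697 [-19.1  18.5] [-15.8  15.9] z 0.1731
tilt [ 2.57424029 -0.14769343]
base top 3552 [-29.6  -1.7] [-31.9  31.7] z 0.1292
holder [-47.4  -8.3] [-42.1  42. ] 0.009478716814182608
```

View pics/c13.png

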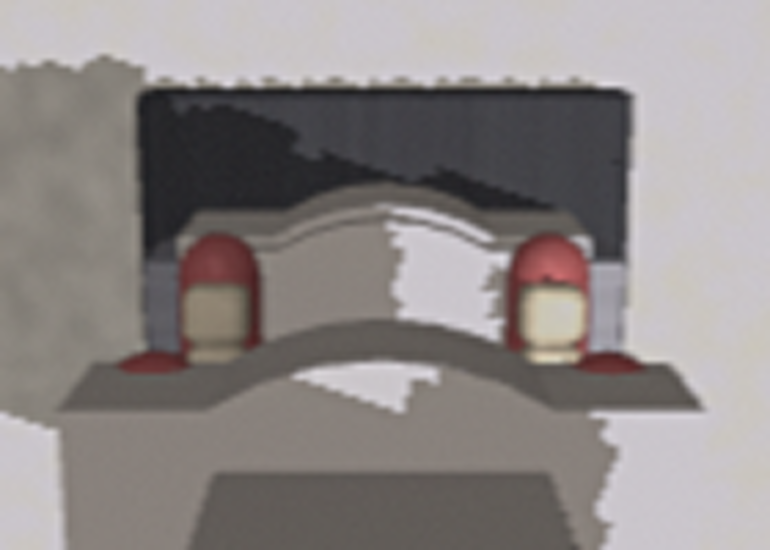

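```bash
python3 - <<'E'
from h import *
a=np.radians(19.1);Rm=np.array([[np.cos(a),-np.sin(a)],[np.sin(a),np.cos(a)]]);c0=np.array([.5237,.0367])
def L(n):
    P=np.load(f'pics/{n}.npy').reshape(-1,3);P=P[np.isfinite(P).all(1)];q=(P[:,:2]-c0)@Rm*1000;return np.c_[q,P[:,2]*1000]
w=L('wl2')
k=(abs(w[:,1])<8)&(w[:,0]>15)&(w[:,0]<34)&(w[:,2]>15)
for z in range(20,56,4):
    t=w[k&(w[:,2]>=z)&(w[:,2]<z+4)]
    if len(t):print('lower front z',z,len(t),t[:,0].min().round(1),np.median(t[:,0]).round(1),t[:,0].max().round(1))
t=w[k&(w[:,2]>52)];print('incisor tips',np.percentile(t[:,0],[5,50,95]).round(1))
u=L('w5');k=(abs(u[:,1])<14)&(u[:,0]>-16)&(u[:,0]<20)&(abs(u[:,2]-173.5)<4);t=u[k];print('blocktop tilt deg',(np.linalg.lstsq(np.c_[t[:,:2],np.ones(len(t))],t[:,2],rcond=None)[0][:2]*57.3).round(2),np.median(t[:,2]))
k=(abs(u[:,1])>20)&(abs(u[:,1])<31)&(u[:,0]>-24)&(u[:,0]<0)&(abs(u[:,2]-129.5)<4);t=u[k];print('basetop tilt',(np.linalg.lstsq(np.c_[t[:,:2],np.ones(len(t))],t[:,2],rcond=None)[0][:2]*57.3).round(2),np.median(t[:,2]),np.linalg.lstsq(np.c_[t[:,:2],np.ones(len(t))],t[:,2],rcond=None)[0][2])
for n in('scene5','side5'):
    s=L(n);s=s[(abs(s[:,:2])<50).all(1)]
    for nm,lo,hi in(('upper base',112,128),('upper teeth',99,112),('low teeth',44,56),('low base',15,40)):
        t=s[(s[:,2]>lo)&(s[:,2]<hi)]
        if nm[:2]=='lo': t=t[(abs(t[:,:2])<33).all(1)]
        if len(t):
            f=t[abs(t[:,1])<10]; print(n,nm,len(t),'x',t[:,0].min().round(1),t[:,0].max().round(1),'y',t[:,1].min().round(1),t[:,1].max().round(1), 'mid-x',(f[:,0].min().round(1),f[:,0].max().round(1)) if len(f) else '')
E
```

```text
lower front z 40 25 15.1 16.5 18.6
lower front z 44 62 15.1 19.1 30.7
lower front z 48 34 19.0 21.7 28.6
lower front z 52 58 20.4 24.0 27.9
incisor tips [21.4 24.  27.6]
blocktop tilt deg [-0.1  -0.09] 173.18340783862442
basetop tilt [-0.2  -0.21] 129.1625543452187 129.14330495486092
scene5 upper base 155 x -26.2 37.0 y -22.0 33.8 mid-x (np.float64(31.7), np.float64(37.0))
scene5 upper teeth 44 x -20.8 34.5 y -9.9 31.8 mid-x (np.float64(27.2), np.float64(34.5))
scene5 low teeth 311 x -29.7 32.6 y -29.9 32.6 mid-x (np.float64(-29.7), np.float64(32.6))
scene5 low base 178 x -27.9 32.9 y -29.5 33.0 mid-x (np.float64(28.3), np.float64(32.9))
side5 upper base 216 x -29.7 12.2 y -35.4 29.6 mid-x (np.float64(-29.7), np.float64(-25.5))
side5 upper teeth 49 x -27.8 11.0 y -34.4 27.7 mid-x (np.float64(-27.8), np.float64(-25.3))
side5 low teeth 344 x -30.2 27.2 y -32.9 27.5 mid-x (np.float64(-29.2), np.float64(27.2))
side5 low base 229 x -32.6 13.6 y -32.9 30.3 mid-x (np.float64(-32.6), np.float64(-25.9))
```

Level within 0.2°, yaw 19.1°. The edge comparisons put the upper about 1.4 mm too far forward. I correct that and lower it gently to a gap of about 7 mm, checking on the way.

Emit:
{"name": "drive_tool", "arguments": {"deltas": [[-0.0014,0,-0.005,0,0],[-0.0014,0,-0.012,0,0],[-0.0014,0,-0.02,0,0],[-0.0014,0,-0.028,0,0],[-0.0014,0,-0.032,0,0],[-0.0014,0,-0.032,0,0],[-0.0014,0,-0.032,0,0]]}}

```text
clock: 23.22
ee_pos: [0.5223, 0.036, 0.102]
ee_rot: [-0.521, 3.098, -0.0]
wrist_force: [0.8, -0.3, -3.2]
finger_gap: 0.389
```

Emit:
{"name": "drive_tool", "arguments": {"deltas": [[0,0,-0.002,0,0],[0,0,-0.004,0,0],[0,0,-0.0055,0,0],[0,0,-0.0065,0,0],[0,0,-0.0065,0,0],[0,0,-0.0065,0,0],[0,0,-0.0065,0,0]]}}

```text
clock: 24.1
ee_pos: [0.5222, 0.0361, 0.0953]
ee_rot: [-0.521, 3.098, -0.0]
wrist_force: [1.5, -0.7, -2.7]
finger_gap: 0.387
```

```bash
python3 - <<'E'
from h import *
im=grab('wrist','w6');s=im['s'];print(s['ee_pos'],s['ee_rot'],s['finger_gap'],s['wrist_force'],s['clock'])
for n in('side','scene'): grab(n,n+'6')
a=cv2.imread('pics/side6.png')[150:250,175:275];b=cv2.imread('pics/scene6.png')[150:250,220:320]
cv2.imwrite('pics/c14.png',np.hstack([cv2.resize(x,(400,400),interpolation=cv2.INTER_CUBIC) for x in(a,b)]))
a=np.radians(19.1);Rm=np.array([[np.cos(a),-np.sin(a)],[np.sin(a),np.cos(a)]]);c0=np.array([.5237,.0367])
P=np.load('pics/w6.npy').reshape(-1,3);P=P[np.isfinite(P).all(1)];q=(P[:,:2]-c0)@Rm*1000;u=np.c_[q,P[:,2]*1000]
k=(abs(u[:,1])>20)&(abs(u[:,1])<31)&(u[:,0]>-24)&(u[:,0]<0)&(abs(u[:,2]-91)<4);t=u[k];print('base z',np.median(t[:,2]),(np.linalg.lstsq(np.c_[t[:,:2],np.ones(len(t))],t[:,2],rcond=None)[0][:2]*57.3).round(2))
k=(abs(u[:,:2])<45).all(1)&(u[:,2]>85)&(u[:,2]<97);t=u[k];print('base ext',t.min(0).round(1),t.max(0).round(1))
for s_ in(-1,1):
  t=u[k&(u[:,1]*s_>18)&(u[:,1]*s_<25)];print('back',t[:,0].min().round(1))
E
```

```text
[0.52216786 0.03609771 0.09534325] [-5.21016102e-01  3.09799585e+00 -8.44458144e-05] 0.3874491351955412 [ 1.47891507 -0.7309246  -2.722142  ] 24.1
base z 89.79805699401331 [-0.27 -0.1 ]
base ext [-31.8 -31.3  85. ] [-2.5 32.9 96.9]
back -26.8
back -27.0
```

View pics/c14.png

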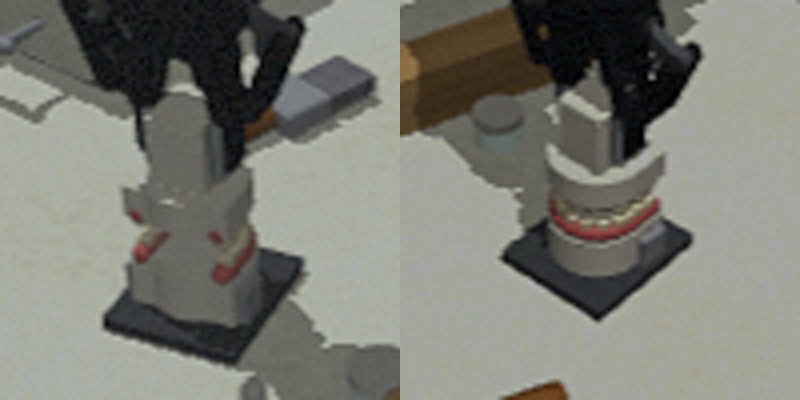

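View pics/w6.png

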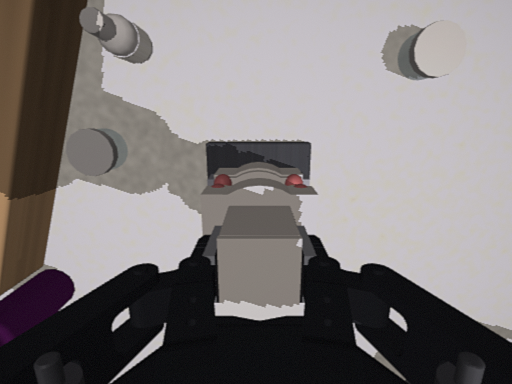

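Front teeth sit over front teeth and the arches are concentric. The gap comes out at about 6.2 mm by TCP height, so I raise it 0.8 mm and let it settle.

Emit:
{"name": "drive_tool", "arguments": {"deltas": [[0.0004,0,0.0008,0,0],[0.0004,0,0.0008,0,0],[0.0004,0,0.0008,0,0],[0.0004,0,0.0008,0,0],[0.0004,0,0.0008,0,0],[0.0004,0,0.0008,0,0]]}}

```text
clock: 25.0
ee_pos: [0.5225, 0.0361, 0.0961]
ee_rot: [0.521, -3.098, -0.0]
wrist_force: [0.1, -0.4, -2.8]
finger_gap: 0.389
```

```bash
python3 - <<'E'
from h import *
s=robot.read_state();print(s['ee_pos'],s['finger_gap'],s['wrist_force'],abs(s['joint_vel']).max())
im=grab('scene','scF');grab('side','sdF')
E
```

```text
[0.52249403 0.03611731 0.0961061 ] 0.3890090350942416 [ 0.13607446 -0.44388011 -2.83006607] 0.0018819644858537668
```

View pics/scF.png

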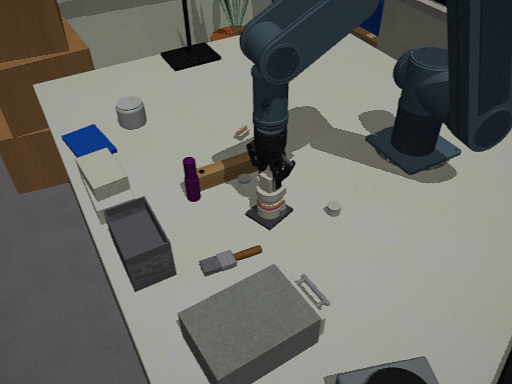

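View pics/sdF.png

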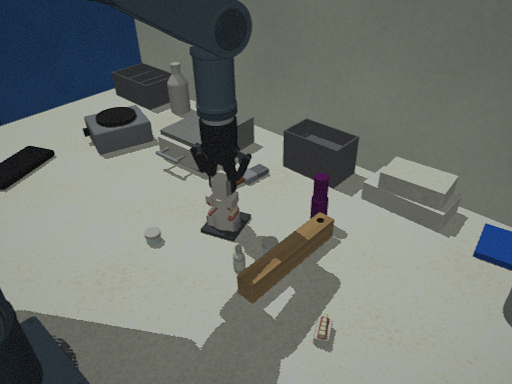

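The final views show the drawer shut, the bystanders in their original places, and the upper cast held still over the lower at (270,205). Handing in.

```bash
python3 -c "
from rig import robot
print(robot.hand_in())"
```

```text
the job is handed in; nothing more can be done
None
```

The job is done and handed in at about 25 s on the clock, with the arm still holding the upper cast over the lower one.

- **Bite plate and drawer:** I took the plate off the lower cast, laid it flat in the drawer and pushed the drawer against its stop. At about 12 N it moved no further, and in the pictures it is flush with the cabinet.
- **Upper cast:** I gripped it by the block and lifted it 160 mm, clear of the rack and the tube. It is now held front over front, turned to 19.1° to match the lower cast.
- **Gap and level:** The gap is about 7.0 mm by tool height. The camera, read just before a last 0.8 mm raise, implies about the same. Tilt measured under 0.3°, joint speeds are near zero, and the gripper opening is steady at 0.39, as expected for the 34 mm block. The small wrist forces gave no sign that the casts touched.
- **Bystanders:** In the last pictures they look to be where they were at the start. I judged this by eye and did not measure it.

**Front-to-back alignment:** my checks disagreed by 1–2 mm. The holder outline, the front tooth tips and the back edges of the casts each gave a slightly different centre, so I set the cast between them. Expect an error of about 1 mm there.

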